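# Pop the shaker out of its push-release holder and stand it on the serving tray

## Robot

A 6-joint arm with a two-finger parallel gripper is mounted at the origin on a cart in front of the work surface, level with it; the furniture and walls round the work are solid. World frame = base frame: x ahead of the robot, y to its left, z up, the work surface at z = 0. Lengths are in mm, angles in degrees, forces in N, time in s.
With the tool pointing down it reaches from about 325 to 1000 mm from the base axis. Payload 5.1 kg.
Tool frame: the origin (TCP) lies at the very end of the fingers, on their centre line; the grasp point (between the pads) lies 19 mm behind it (r.grasp_offset is the distance from the TCP to the grasp point, in mm); z points along the fingers, y is the line along which they close (so a half turn about z gives the same grasp; the last joint's range is limited). The gripper opens to 85 mm and grips with 20 to 120 N. Pads are 22 mm wide; open, the fingers measure 114 mm over their backs; the gripper's body (76 mm by 85 mm) begins 54 mm behind the grasp point. The pads swing forward as they close: fully open they stand 13 mm farther back than shut.
Start: joints at [-70.394, 7.093, 94.555, -0, 78.352, -4.733], TCP at [267.857, -592.231, 231.322] pointing down, gripper open.
Joint ranges: [-149.61, 149.61], [-58.7, 133.49], [1.44, 155.28], [-77.14, 257.14], [18.33, 153.61], [-166.67, 166.67]. Speed limits (degrees/s): [147.25, 147.25, 180, 180, 180, 180].

## Interface

Orientations are given as [roll, pitch, yaw] about the fixed x, y, z axes, in that order (R = Rz(yaw) Ry(pitch) Rx(roll)).
In Python, from bench import r gives the robot as it stands. Calls block until the motion is done:
- r.move_pose(position, orientation): joint-space move of the TCP to a pose.
- r.move_straight(position, frame=None, vel=150, until_force=None): straight line of the TCP; frame=None keeps the orientation; vel is the mean speed in mm/s. With until_force (N) it stops when the force on the tool has changed by that much, and returns True; else False.
- r.move_j(angles): joint-space move.
- r.ungrasp() and r.grab(f_grip=None): open the fingers fully, or close them until they stop; f_grip is the grip in N (None keeps the last).
- r.wait(seconds).
- r.ik(position, orientation): joint angles nearest the present ones, or None.
- r.get_state(): the state.
- r.camera(name): name is "scene" or "top" or "wrist"; returns a dict with "color" (400x640x3 uint8, red, green, blue), "fx", "fy", "cx", "cy" (pixels), "world_from_camera" (4x4, takes a point from camera to world coordinates); the wrist camera has in their place "T_tool_cam" (4x4, takes a point from camera to tool coordinates, whose origin is the TCP and whose axes are the flange's). Camera axes: x right, y down, z forward; pixel columns grow to the right and rows downward; lengths in mm; the calibration is good to about 2 mm. The wrist camera is an equidistant fisheye: a pixel r from the principal point sees the ray r / f radians off the axis. A picture is of the moment at which its call begins: read the wrist's pose just before it. There is no depth.
A pose or a line that the arm cannot do raises r.Unreachable and nothing moves.
- r.sign_off(): hands the job in; it is judged then, once.
Trained networks look in a picture, given as the dict that the camera call returned (one of the last four; its "shot" number tells which), for a name from the list of things; names that differ only in an ending like _2 or _b are one class to them, and where a whole thing is asked for, a point or a joint stands for the part that bears it (a point fixed in the world has none). Each returns a list of dicts, best first, with "conf" (0 to 1); they miss things now and then, are a little off and sometimes report something else, mostly with a low value. They report only what shows in the picture. A call takes as long as a camera call.
- r.find_in(query, picture): "box" ([centre column, centre row, width, height] in pixels, round what is visible of it).
- r.trace(query, picture): "pixels" (400x640 bool, what is visible of it) and "box" ([centre column, centre row, width, height] in pixels, round what is visible of it).
- r.tip_of(query, picture): "centre" ([column, row] in pixels: a listed point, or the origin of a listed thing).
The state is a dict: "time_s": time; "joint_pos": joint angles; "joint_velocities": joint speeds; "joint_torque": joint torques, N m; "ee_pos": TCP position; "ee_rot": TCP orientation; "force": force on the tool from outside, world axes, zero at the start; "ft_torque": the same for the moment, N m; "gripper_width": finger opening in mm; "grip_force": force on a finger pad.
Only numpy, scipy, OpenCV 4.12 (cv2) and the standard library are available. Lean on these libraries where they do the work, as an engineer would, in place of code of your own. Each camera call takes 0.05 s, during which the arm holds its last target. There are 200 camera calls.

## Task

Get the small glass shaker with the domed metal cap out of its push-release holder: press it straight down until it springs up, then lift it out and stand it upright on the serving tray, beside the mug and spoon. Put it down, do not drop it, and leave the spice jar down in the other holder.

Things in the scene. Friction and masses are not known exactly. Their poses are not given: they have to be found in the camera images.
- shaker: Round shaker, 90 mm tall, 0.1 kg: glass body up to 44 mm wide, domed metal cap about 34 mm wide on its top 24 mm. Origin: centre of its underside; z up its axis. It stands loose in a fixed round steel holder (73 mm wide, 118 mm tall, well 49 mm wide), only the top 6 mm of the cap above the rim: too little to grasp.
- shaker_lift (a joint): Height (m, up positive) of the sprung platform under the shaker. 0: caught down (shaker's underside at z = 34 mm). Pressing the shaker down to -0.004 (about 5 N; stop at -0.010) frees the catch; as the hand withdraws, the spring lifts it smoothly to 0.045 and keeps it there: shaker's top 51 mm above the rim, underside 39 mm below it. Then it pulls straight up out.
- spice_jar: Round glass spice jar with a broad flat screw cap, 46 mm wide, 106 mm tall, in a second holder of the same kind and size, its top 8 mm above the rim. The two holders may stand either way round. Origin: centre of its underside. To be left as it is: pressing it would pop it up too.
- tray: Dark wooden serving tray lying flat, fixed: 220 mm (its x) by 320 mm (its y) outside, floor 8 mm thick, rim 8 mm wide and 20 mm high, a low steel grip (30 mm high) on each short end. Origin: centre of its underside. Its +y points roughly toward the robot. A 94 mm tall mug and a spoon lie on its far half (its y below -0.01); the near half is free.

How it is judged:
By the outcome, as a careful person would: the job done as asked, in the order asked, and still so for the second after the job is handed in, with the robot touching nothing.
It also fails if it takes over 45 s, if anything falls off the work surface, if the arm or the gripper's body presses on something with over 40 N, if the wrist force passes 120 N, or if a joint passes its speed limit or range.

## Working session

There is one attempt and no reset: what is moved stays moved. The work goes in short steps, each a Python script; the robot and the scene stay as the last script left them, time stands still between calls to the robot, and variables do not carry over. Pictures are saved under pics/ and viewed, at most 10 in all, crops included, and the job is handed in when it is done.

```bash
mkdir -p pics; ls; python3 - <<'E'
from bench import r
import cv2,numpy as np
for n in ("scene","top"):
    p=r.camera(n); im=p["color"][:,:,::-1].copy()
    for q in ("shaker","spice_jar","tray"):
        for d in r.find_in(q,p)[:3]: print(n,q,np.round(d["box"]),round(d["conf"],2))
    cv2.imwrite(f"pics/{n}.png",im)
    print(p["fx"],p["cx"],p["cy"],np.round(p["world_from_camera"],3).tolist())
E
```

```text
pics
scene shaker [381. 130.  11.  11.] 0.44
scene spice_jar [334. 177.  23.  23.] 0.67
scene tray [262. 302. 218. 179.] 0.97
474.31850008778855 319.7079131672208 206.87640987066473 [[-0.746, -0.414, 0.522, 55.638], [-0.666, 0.471, -0.578, 756.438], [-0.006, -0.779, -0.627, 621.267], [0.0, 0.0, 0.0, 1.0]]
top shaker [428. 192.  25.  24.] 0.8
top spice_jar [312. 218.  28.  35.] 0.82
top tray [199. 225. 134. 181.] 0.74
513.9914439702737 315.2791586929619 208.43690047048688 [[0.014, -0.993, 0.116, 422.558], [-0.999, -0.018, -0.039, 242.725], [0.04, -0.115, -0.993, 973.616], [0.0, 0.0, 0.0, 1.0]]
```

View pics/scene.png

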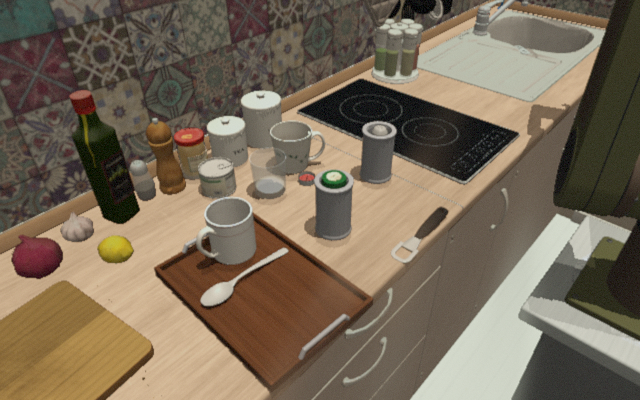

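View pics/top.png

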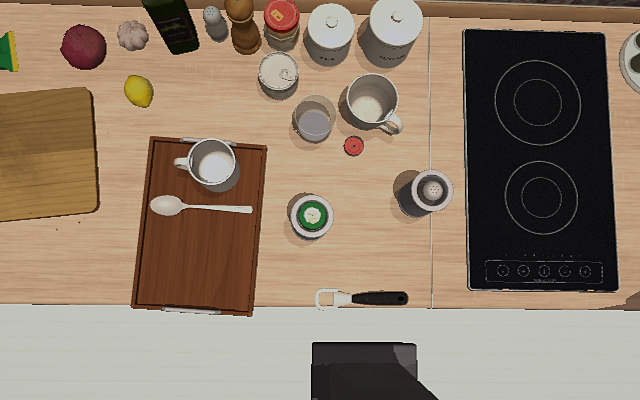

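The shaker (grey dome, no green) is in the right holder at top-view pixel (432,190). The green-capped jar is at (312,215), and the tray's near half centres on about (195,265). Next I locate them and look from close by.

```bash
cat > h.py <<'E'
from bench import r
import numpy as np, cv2
def ray(o,d,z): return o+d*(z-o[2])/d[2]
def fixed(p,uv,z):
    T=p["world_from_camera"]; return ray(T[:3,3],T[:3,:3]@[(uv[0]-p["cx"])/p["fx"],(uv[1]-p["cy"])/p["fy"],1],z)
def wrist(p,s,uv,z):
    from scipy.spatial.transform import Rotation as R
    W=np.eye(4);W[:3,:3]=R.from_euler("xyz",s["ee_rot"],degrees=True).as_matrix();W[:3,3]=s["ee_pos"]
    T=W@p["T_tool_cam"]; a=(uv[0]-p["cx"])/p["fx"]; b=(uv[1]-p["cy"])/p["fy"]; t=np.hypot(a,b)
    k=np.sinc(t/np.pi)
    return ray(T[:3,3],T[:3,:3]@[a*k,b*k,np.cos(t)],z)
E
python3 - <<'E'
from h import *
p=r.camera("top"); s=r.get_state(); print(s["ee_rot"],s["force"])
print("shaker",fixed(p,(432.5,190),122),"jar",fixed(p,(313,215),126))
m=r.trace("tray",p)[0]["pixels"].astype(np.uint8)
c=max(cv2.findContours(m,0,2)[0],key=cv2.contourArea); print(cv2.minAreaRect(c))
for uv in ((150,138),(267,146),(252,315),(133,306)): print("tray",fixed(p,uv,20))
q=r.camera("scene"); print("scene shaker",fixed(q,(380,129),122))
sh=fixed(p,(432.5,190),122)
yaw0=s["ee_rot"][2]
r.move_pose([sh[0],sh[1],250],s["ee_rot"])
s=r.get_state(); print(s["ee_pos"],s["ee_rot"],s["joint_pos"],s["time_s"])
w=r.camera("wrist"); 
for d in r.find_in("shaker",w)[:3]: print(d,wrist(w,s,d["box"][:2],121))
cv2.imwrite("pics/w1.png",w["color"][:,:,::-1])
E
```

```text
[-1.79986317e+02 -4.04193203e-04  2.43389423e+01] [ 0.61148619  0.39408731 -0.05808862]
shaker [557.0744897   11.64049692 122.        ] jar [510.51881681 213.47761952 126.        ]
((199.79702758789062, 226.02969360351562), (123.78263092041016, 176.22108459472656), 5.710593223571777)
tray [661.13433145 517.6003253   20.        ]
tray [650.95476259 298.61016741  20.        ]
tray [336.95562808 318.07815234  20.        ]
tray [350.74169942 532.26492586  20.        ]
scene shaker [550.42516964  16.88456556 122.        ]
[557.15049254  10.88828299 249.91847085] [-1.79991967e+02  9.83555454e-03  2.42734649e+01] [-4.40113223e+00 -5.28639713e+00  1.05290024e+02  2.36467128e-03
  8.00088574e+01  6.13249930e+01] 2.9333
{'box': [320.5, 183.4, 41.4, 42.1], 'conf': 0.69} [565.64973403  14.98177202 121.        ]
{'box': [122.4, 156.6, 42.2, 42.3], 'conf': 0.28} [510.51723361 213.64717039 121.        ]
```

View pics/w1.png

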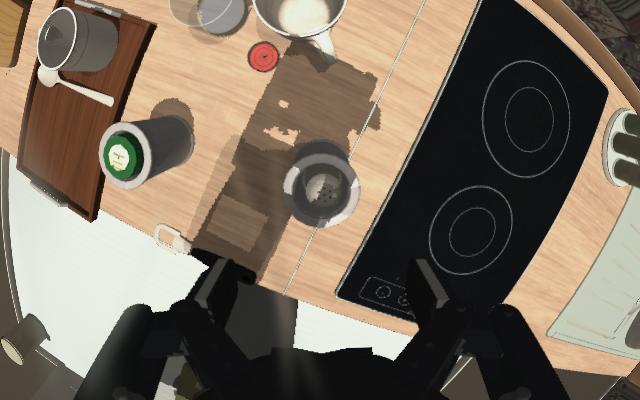

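The wrist view shows the shaker's dome at about (323,188), inside a holder rim centred near (322,190). The green jar is at (122,157), well clear. I'll use the rim centre, close the fingers and press.

```bash
python3 - <<'E'
from h import *
s=r.get_state(); w=r.camera("wrist")
a=wrist(w,s,(322,190.5),118); b=wrist(w,s,(323,188),122); print(a,b)
c=(a+b)/2
r.grab(20)
r.move_straight([c[0],c[1],140],vel=150)
f0=r.get_state()["force"]
hit=r.move_straight([c[0],c[1],115],vel=25,until_force=12)
s=r.get_state(); print(hit,s["ee_pos"],s["force"]-f0,s["gripper_width"],s["time_s"])
r.move_straight([c[0],c[1],230],vel=80)
r.ungrasp()
s=r.get_state(); w=r.camera("wrist"); print(s["ee_pos"],s["time_s"])
for d in r.find_in("shaker",w)[:3]: print(d,wrist(w,s,d["box"][:2],167))
cv2.imwrite("pics/w2.png",w["color"][:,:,::-1])
p=r.camera("top")
for d in r.find_in("shaker",p)[:2]: print(d,fixed(p,d["box"][:2],160))
E
```

```text
[559.32799036  10.6415273  118.        ] [562.88579485  11.25926153 122.        ]
False [561.43350912  10.94875538 115.4320972 ] [-0.63356132 -0.35670786  2.81674186] 0.08858206472489466 5.8833
[561.12169332  10.95021224 230.03730938] 8.2583
{'box': [319.1, 202.8, 52.5, 65.3], 'conf': 0.7} [572.11127244  17.03543175 167.        ]
{'box': [111.8, 162.7, 39.3, 47.0], 'conf': 0.61} [534.50359941 181.69908166 167.        ]
{'box': [432.4, 196.3, 27.9, 10.6], 'conf': 0.66} [540.78346016  22.24682634 160.        ]
```

View pics/w2.png

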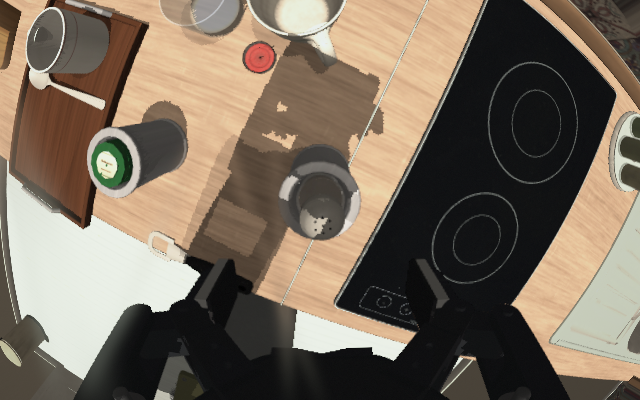

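The shaker has popped up, with its cap at about (320,221) standing over the rim. The jar at (110,162) is unchanged. Next I grasp the shaker and lift it.

```bash
python3 - <<'E'
from h import *
s=r.get_state(); w=r.camera("wrist")
a=wrist(w,s,(319.5,221),165); print(a)
c=(a+[560.5,11,0])/2 if np.hypot(*(a[:2]-[560.5,11]))<8 else a
r.move_straight([c[0],c[1],200])
hit=r.move_straight([c[0],c[1],125],vel=60,until_force=8)
s=r.get_state(); print(hit,s["ee_pos"],s["force"])
if not hit:
    r.grab(30); s=r.get_state(); print(s["gripper_width"],s["grip_force"],s["force"])
    r.move_straight([c[0],c[1],235],vel=80)
    s=r.get_state(); print(s["ee_pos"],s["gripper_width"],s["grip_force"],s["force"],s["time_s"])
    w=r.camera("wrist"); p=r.camera("scene")
    cv2.imwrite("pics/g.png",np.vstack([w["color"][100:,:,::-1],p["color"][:300,:,::-1]]))
E
```

```text
[558.99444831  10.86098273 165.        ]
False [560.17175549  10.89195012 125.62979215] [ 0.51306736 -0.08414409 -0.04441266]
34.841546965755285 29.515426832058438 [0.4872342  0.04893649 1.49862616]
[559.38277131  10.94591447 234.15432459] 34.759769698370285 29.61973081668475 [-0.40502046  0.52517747 -1.20099312] 12.3083
```

View pics/g.png

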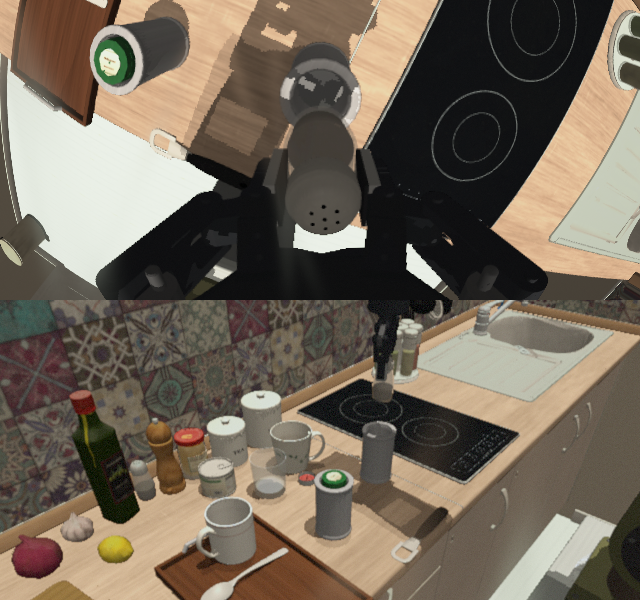

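The shaker is held upright by its cap, hanging clear of the empty holder. Now I place it.

```bash
python3 - <<'E'
from h import *
s=r.get_state(); o=s["ee_rot"]
x,y=425,421
r.move_straight([470,220,245],vel=200) if False else r.move_pose([x,y,240],o)
s=r.get_state(); print(s["ee_pos"],s["gripper_width"],s["joint_pos"])
r.move_straight([x,y,72],vel=100)
hit=r.move_straight([x,y,49],vel=12,until_force=3)
s=r.get_state(); print(hit,s["ee_pos"],s["force"],s["gripper_width"],s["time_s"])
w=r.camera("wrist");p=r.camera("scene")
cv2.imwrite("pics/pl.png",np.vstack([w["color"][100:,:,::-1],p["color"][100:,:,::-1]]))
E
```

```text
[425.6345039  420.26615215 239.96291598] 34.87411605989202 [3.94783417e+01 3.31900634e-01 1.00815181e+02 3.73117326e-02
 7.88997016e+01 1.05198997e+02]
True [425.00221809 421.01595132  54.42905621] [ 2.53394332e-01 -4.06148146e-03  4.96569203e+00] 34.67096893037034 17.175
```

View pics/pl.png

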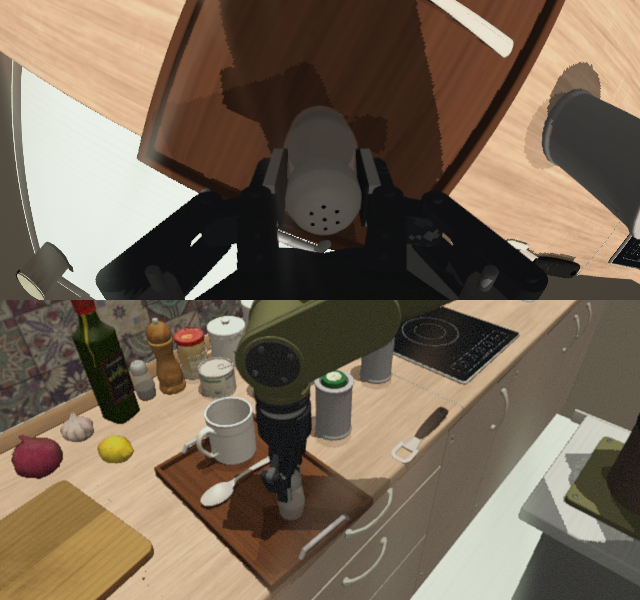

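The shaker is touching the tray floor in the free near half, as the contact height of 54.4 mm predicted. I'll release it and back off.

```bash
python3 - <<'E'
from h import *
r.ungrasp(); r.wait(0.3)
r.move_straight([425,421,230],vel=90)
r.move_pose([300,150,300],r.get_state()["ee_rot"]) if r.ik([300,150,300],r.get_state()["ee_rot"]) is not None else None
s=r.get_state(); print(s["ee_pos"],s["time_s"])
p=r.camera("scene");q=r.camera("top")
print(r.find_in("shaker",p)[:2],r.find_in("spice_jar",p)[:1])
cv2.imwrite("pics/end.png",np.vstack([q["color"][100:,:,::-1],p["color"][100:,:,::-1]]))
E
```

```text
[300.29256118 150.32077921 300.01708912] 21.4167
[{'box': [293.4, 292.9, 23.8, 49.5], 'conf': 0.92}] [{'box': [332.5, 177.4, 28.3, 20.7], 'conf': 0.74}]
```

View pics/end.png

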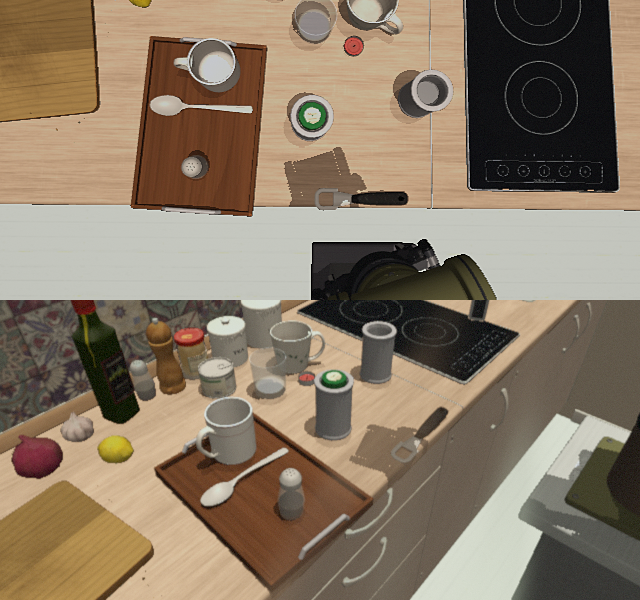

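The shaker stands upright on the tray (scene box centre (293,293)), the jar is still down, and the other holder is empty.

```bash
python3 -c "
from bench import r
print(r.sign_off())"
```

```text
the job is handed in; nothing more can be done
None
```

The shaker was pressed, popped up and lifted out, and now stands upright on the tray beside the mug and spoon; the spice jar is still down in its holder, and the job was handed in at about 21.5 s.

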